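# Clamp the lid of the specimen carrier

## Robot

A 7-joint arm with a two-finger parallel gripper is mounted at the origin on the work surface. World frame = base frame: x ahead of the robot, y to its left, z up, the work surface at z = 0. Lengths are in m, angles in rad, forces in N, time in s.
With the tool pointing down it reaches from about 0.425 to 0.925 m from the base axis. Payload 6.8 kg.
Tool frame: the origin (TCP) lies on the front face of the gripper's body, between the roots of the fingers; the fingertips stand 73 mm ahead of it and the grasp point (between the pads) lies 54 mm ahead of it (tcp_to_tips is the distance from the TCP to the fingertips, in m); z points along the fingers, x is the direction in which the jaws open and shut, and the axes are right-handed (so a half turn about z gives the same grasp; the last joint's range is limited). The gripper opens to 85 mm and grips with 20 to 120 N. Pads are 22 mm wide; open, the fingers measure 114 mm over their backs; the gripper's body (76 mm by 85 mm) begins 54 mm behind the grasp point. The pads swing forward as they close: fully open they stand 13 mm farther back than shut.
Start: joints at [-1.323, 0.477, 0.022, 1.555, -0.011, 1.109, -0.083], TCP at [0.235, 0.633, 0.304] pointing down, gripper open.
Joint ranges: [-2.96, 2.96], [-0.34, 2.1], [-1.41, 1.46], [0.24, 2.44], [-1.37, 4.51], [0.17, 1.92], [-2.96, 2.96]. Speed limits (rad/s): [2.39, 2.39, 3.14, 3.14, 3.14, 3.14, 3.14].

## Interface

Orientations are given as a unit quaternion [w, x, y, z].
In Python, from station import get_obs, read_camera, hand_in, look_for, silhouettes, tcp_to_tips gives the robot as it stands. The module is installed in compiled form; this text tells all that it offers.
- The arm moves only by the tool apply_moves, never from a script. Its argument "moves" is a list of rows, each a list of 3 entries, a list of its own where there are three numbers: the shift along the tool's x, y, z in units of 25 mm (1.0 is 25 mm), then the turn, a rotation vector about the tool's x, y, z in units of 10 degrees (1.0 is 10 degrees), then the gripper's target within -1 to 1 (fully open at 1, half-way at 0, shut at -1). In form: [[[dx, dy, dz], [rx, ry, rz], jaw], ...]. A call has 1 to 20 rows; each row is the pose to reach, as a shift and turn from the pose commanded when the call began, along the tool's axes at that moment; what a row does not reach only later rows make up. A row lasts 1/8 s, in which the tool goes at most 62.5 mm and 10.7 degrees, less where a joint would pass 70% of its speed; a pose out of reach is approached as far as the arm can. A call with a gripper value outside its range is refused whole. The fingers move at their own pace and stop on an object; "force" is the grip in N (left out, the last holds). Time passes only in rows, so rows that repeat a pose let the fingers close. It gives the time, the measured TCP pose, the force and the opening at its end, in the units of the state.
- get_obs(): the state, without advancing time (a new reading comes with each control period).
- read_camera(name): name is "scene" or "top" or "wrist"; returns a dict with "color" (384x512x3 uint8, red, green, blue), "mtx" (3x3 intrinsics, pixels), "eye" and "rotation" of the camera in the world; the wrist camera has in their place "hand_eye" (4x4, takes a point from camera to tool coordinates, whose origin is the TCP and whose axes are the tool frame's). Camera axes: x right, y up, looking along -z (the intrinsics and any distortion apply to the point x, -y, -z); pixel columns grow to the right and rows downward; lengths in m; the calibration is good to about 2 mm. A picture is of the moment at which its call begins: read the wrist's pose just before it. There is no depth.
- hand_in(): hands the job in, once; it reports no verdict.
Trained networks look in the newest picture that a camera, given by its name, has taken for a name from the list of things; names that differ only in an ending like _2 or _b are one class to them, and where a whole thing is asked for, a point or a joint stands for the part that bears it (a point fixed in the world has none). Each returns a list of dicts, best first, with "conf" (0 to 1); they miss things now and then, are a little off and sometimes report something else, mostly with a low value. They report only what shows in the picture. A call takes as long as a camera call. They do not tell look-alikes from the thing itself.
- look_for(camera, query): "pixel" ([row, column] in pixels, amid what is visible of it).
- silhouettes(camera, query): "mask" (384x512 bool, what is visible of it) and "pixel" ([row, column] in pixels, amid what is visible of it).
The state is a dict: "t": time; "q": joint angles; "joint_vel": joint speeds; "joint_torque": joint torques, N m; "eef_pos": TCP position; "tool_rot": TCP orientation; "contact_force": force on the tool from outside, world axes, zero at the start; "torque": the same for the moment, N m; "gripper_width": opening from 0.0 (shut) to 1.0 (fully open).
Only numpy, scipy, OpenCV 4.12 (cv2) and the standard library are available. Lean on these libraries where they do the work, as an engineer would, in place of code of your own. Each camera call takes 0.05 s, during which the arm holds its last target.

## Task

One of the two specimen carriers on the clinic desk is still unclamped: push its steel strap with a finger until it lies fully across the lid against its stop, and only then press its raised cam lever fully down over the strap end. Pick nothing up, leave both carriers standing where they are, and leave the already clamped carrier, the small jars on the lids and the other things on the desk alone.

Things in the scene. Friction and masses are not known exactly. Their poses are not given: they have to be found in the camera images.
- carrier: The unclamped carrier (left or right of the other): grey plastic box, 160 (x) x 230 (y) x 80 mm high, flat white lid on top, 2 to 3 kg, loose on rubber feet. Origin at the centre of its underside, z up, x across the short side, y along the long side. Its strap pivots near the +y end and its lever is at the -y end. A stop pin 8 mm thick, up to z = 98, stands on the lid at (1, -60) mm.
- strap_pivot (a point): On the lid, the strap's vertical pivot, at (-15, 82.5, 80) mm in the carrier's frame. A round hub 26 mm across stands here up to 108 mm above the desk. The closed strap lies along the carrier's line x = -15 mm from here towards -y. It is a steel bar 22 mm wide, 10 mm thick (88 to 98 mm above the desk), free end 149 mm from the pivot.
- strap (a joint): Opening angle a of the strap, rad: 0 = fully across the lid (hard stop), 1.5 = swung right out; starts at 0.7 to 1.3. It points from the pivot along (-sin a, -cos a) in the carrier's frame, jutting out over the -x edge; push it towards -y, then +x, to close. It stays where it is left and turns with about 1 N at the post.
- lever_axis (a point): Middle of the lever's hinge axis, which is level and parallel to the carrier's x, at (-15, -94.5, 112) mm in the carrier's frame, between two steel cheeks (33 mm wide over all, 20 mm along y, up to 120 mm above the desk).
- strap_post (a point): Centre of the top of the upright round steel post on the strap, 12 mm in diameter, 75 mm from the strap's pivot, rising 30 mm from the strap's top (z 98 to 128): a thing to push the strap by.
- lever (a joint): Raised angle of the cam lever, rad: 0 = fully down, level over the strap end (hard stop); starts at 0.5 to 0.75. It stays where it is left; pressing straight down some 28 mm (level distance) from its axis takes about 5 N.
- lever_tip (a point): Middle of the upper edge of the lever's free end. The lever is a dark steel bar 18 mm wide, 9 mm thick, 75 mm from its axis to its free end; from its axis it leans inward (towards the carrier's +y) and up, above the strap end. Down, its upper face is level, 116.5 mm above the desk.
- carrier_done: The other carrier, same in shape and size, already clamped: strap across the lid, lever down. Origin at the centre of its underside. Leave alone.
- strap_done (a joint): Opening angle of the clamped carrier's strap, rad (0 = across the lid): leave at 0.
- lever_done (a joint): Raised angle of the clamped carrier's lever, rad (0 = down): leave at 0.
- jar: Specimen jar, 32 mm across, 50 mm tall, standing loose on the unclamped carrier's lid near its +x edge; origin at the centre of its underside. Leave standing.
- jar_done: The same jar, on the clamped carrier's lid. Leave standing.
- phone: Grey phone handset, 150 x 48 x 26 mm, lying loose on the desk; origin at the centre of its underside.
- mouse: Black computer mouse, 100 x 58 x 33 mm, loose; origin at the centre of its underside.
- pack: Small cardboard pack, 50 x 90 x 40 mm, loose; origin at the centre of its underside.
- ruler: Flat ruler, 30 x 300 x 5 mm, loose; origin at the centre of its underside.
- spray: White bottle, 48 mm across, 130 mm tall, loose at the far side; origin at the centre of its underside.
Things that resemble listed ones, but are neither listed nor needed, are in the scene too. Leave any blue or brown look-alike of the jar_done alone.

How it is judged:
By the outcome, as a careful person would: the job done as asked, in the order asked, and still so for the second after the job is handed in, with the robot touching nothing.
It also fails if it takes over 64 s, if anything falls off the work surface, if the arm or the gripper's body presses on something with over 40 N, if the wrist force passes 120 N, or if a joint passes its speed limit or range.

## Working session

There is one attempt and no reset: what is moved stays moved. The work goes in short steps, Python scripts to look and compute and a tool call to move; the robot and the scene stay as the last step left them, time stands still between calls to the robot, and variables do not carry over. Pictures are saved under pics/ and viewed, and the job is handed in when it is done.

Besides the shell and the picture viewer there is one more tool, called by a JSON object that holds its "name" and its "arguments". apply_moves: Moves the arm, as the interface text tells. Its arguments: {"type":"object","properties":{"moves":{"type":"array"},"force":{"type":"number"}},"required":["moves"]}

```bash
mkdir -p pics; python3 - <<'E'
from station import *
import cv2
o=get_obs();print({k:(v if not hasattr(v,'tolist') else [round(x,4) for x in v.tolist()]) for k,v in o.items()})
for n in ["scene","top"]:
    c=read_camera(n);cv2.imwrite(f"pics/{n}0.png",c["color"][:,:,::-1]);print(n,c["mtx"],c["eye"],c["rotation"],c.keys())
    for q in ["carrier","strap_post","lever_tip","strap_pivot","lever_axis","jar","carrier_done","stop"]:
        try: print(q,[(d["pixel"],round(d["conf"],2)) for d in look_for(n,q)][:4])
        except Exception as e: print(q,e)
E
```

```text
{'t': 0.0, 'q': [-1.3231, 0.4778, 0.0223, 1.5564, -0.0115, 1.1093, -0.0831], 'joint_vel': [-0.0007, -0.0006, -0.0002, -0.0008, -0.0008, 0.0014, 0.0008], 'joint_torque': [-0.0006, -59.6434, 1.6069, -28.1193, 0.0123, 0.0092, -0.0], 'eef_pos': [0.235, 0.6323, 0.3029], 'tool_rot': [0.0006, 0.8211, 0.5708, -0.0007], 'contact_force': [-0.2088, 1.0093, -0.0001], 'torque': [-0.024, 0.0472, 0.0065], 'gripper_width': 1.0027574736579772}
scene [[395.01692704   0.         262.11951302]
 [  0.         395.01692704 193.29230686]
 [  0.           0.           1.        ]] [1.41766686 0.31219598 0.71372916] [0.51595363 0.27499706 0.39741204 0.7072709 ] dict_keys(['color', 'mtx', 'eye', 'rotation'])
carrier [([226.2, 323.6], 0.6), ([206.7, 208.8], 0.29)]
strap_post [([201.0, 340.8], 0.58)]
lever_tip [([199.1, 294.6], 0.62)]
strap_pivot [([227.7, 322.3], 0.9), ([265.3, 422.9], 0.2)]
lever_axis [([233.0, 323.0], 0.58)]
jar [([223.3, 306.3], 0.82)]
carrier_done [([205.1, 212.3], 0.97)]
stop it knows: carrier, carrier_done, jar, jar_done, lever, lever_axis, lever_done, lever_tip, mouse, pack, phone, ruler, spray, strap, strap_done, strap_pivot, strap_post
top [[429.24188367   0.         257.13206996]
 [  0.         429.24188367 188.22979702]
 [  0.           0.           1.        ]] [0.28939331 0.00524567 1.41873915] [-0.6912885  -0.06884243  0.0733882   0.71553833] dict_keys(['color', 'mtx', 'eye', 'rotation'])
carrier [([197.8, 194.2], 0.7)]
strap_post [([229.2, 186.3], 0.84)]
lever_tip [([187.7, 220.8], 0.71)]
strap_pivot [([201.2, 198.3], 0.72)]
lever_axis [([198.2, 197.2], 0.73)]
jar [([173.3, 207.2], 0.56)]
carrier_done [([195.5, 302.4], 0.89)]
stop it knows: carrier, carrier_done, jar, jar_done, lever, lever_axis, lever_done, lever_tip, mouse, pack, phone, ruler, spray, strap, strap_done, strap_pivot, strap_post
```

View pics/scene0.png

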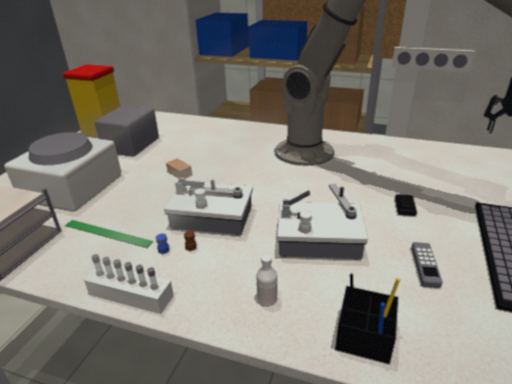

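View pics/top0.png

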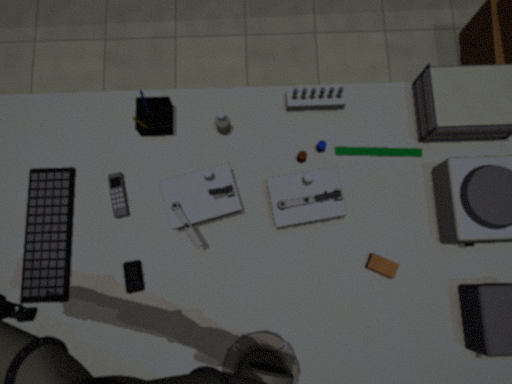

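The unclamped carrier is the left one in the top view (about row 197, col 200), with its strap swung out towards the robot. The clamped carrier is at about (197, 305). I'll enlarge it.

```bash
cat > h.py <<'E'
import numpy as np,cv2
from scipy.spatial.transform import Rotation as R
def rot(q): q=np.asarray(q); return q if q.shape==(3,3) else R.from_quat([q[1],q[2],q[3],q[0]]).as_matrix()
def proj(c,P):
    P=np.atleast_2d(P); p=(P-c["eye"])@rot(c["rotation"]); K=c["mtx"]
    return np.c_[K[0,2]+K[0,0]*p[:,0]/-p[:,2], K[1,2]+K[1,1]*(-p[:,1])/-p[:,2]]  # col,row
def ray(c,col,row,z):
    K=c["mtx"]; d=rot(c["rotation"])@np.array([(col-K[0,2])/K[0,0],-(row-K[1,2])/K[1,1],-1])
    return c["eye"]+d*(z-c["eye"][2])/d[2]
E
python3 - <<'E'
from station import *
from h import *
c=read_camera("top");im=c["color"][140:260,150:270,::-1];cv2.imwrite("pics/t1.png",np.clip(cv2.resize(im,(600,600),interpolation=cv2.INTER_CUBIC)*1.3,0,255))
s=read_camera("scene");im=s["color"][170:270,260:380,::-1];cv2.imwrite("pics/s1.png",cv2.resize(im,(720,600),interpolation=cv2.INTER_CUBIC))
for n,c in(("top",c),("scene",s)):
  look_for
  for q in["carrier","strap","lever"]:
    for d in silhouettes(n,q)[:2]:
        m=d["mask"];r=cv2.minAreaRect(np.argwhere(m)[:,::-1].astype(np.float32));print(n,q,round(d["conf"],2),m.sum(),r)
for q,z,p in[("post",.128,(229.2,186.3)),("tip",.15,(187.7,220.8)),("pivot",.108,(205,177))]: print(q,ray(read_camera("top"),p[1],p[0],z))
E
```

```text
top carrier 0.84 3799 ((203.1880645751953, 206.79359436035156), (74.03998565673828, 73.65684509277344), 73.3007583618164)
top strap 0.67 391 ((186.34652709960938, 223.96536254882812), (52.464813232421875, 8.899883270263672), 57.7243537902832)
top strap 0.21 309 ((297.23077392578125, 201.65386962890625), (8.432992935180664, 37.85041046142578), 78.69007110595703)
top lever 0.58 272 ((223.0, 123.0), (22.0, 14.0), 90.0)
top lever 0.49 135 ((220.00404357910156, 190.5256805419922), (6.134528160095215, 22.51059913635254), 81.02737426757812)
scene carrier 0.85 4752 ((323.003173828125, 220.58795166015625), (89.57505798339844, 74.08777618408203), 2.321530342102051)
scene carrier 0.41 151 ((297.29522705078125, 199.26715087890625), (6.930603504180908, 27.312049865722656), 65.77225494384766)
scene strap 0.51 330 ((343.19232177734375, 199.03842163085938), (38.551658630371094, 10.816652297973633), 56.30992889404297)
post [0.43438548 0.20966043 0.128     ]
tip [0.55373923 0.10198614 0.15      ]
pivot [0.51253251 0.24140513 0.108     ][ WARN:0@1.441] global loadsave.cpp:1063 imwrite_ Unsupported depth image for selected encoder is fallbacked to CV_8U.
```

View pics/t1.png

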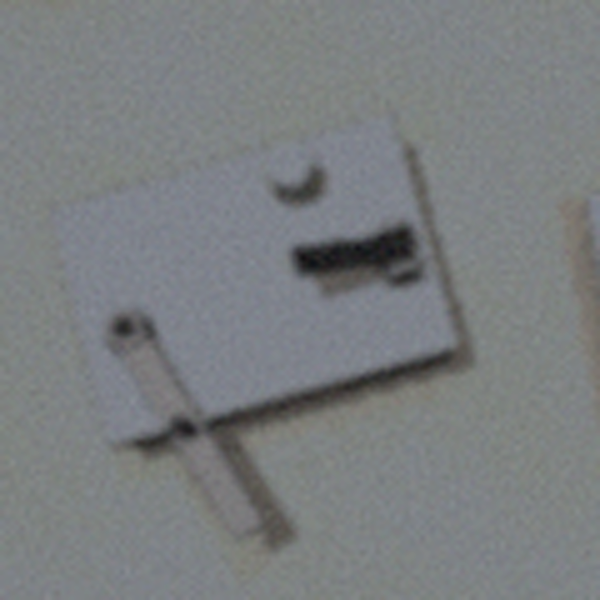

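View pics/s1.png

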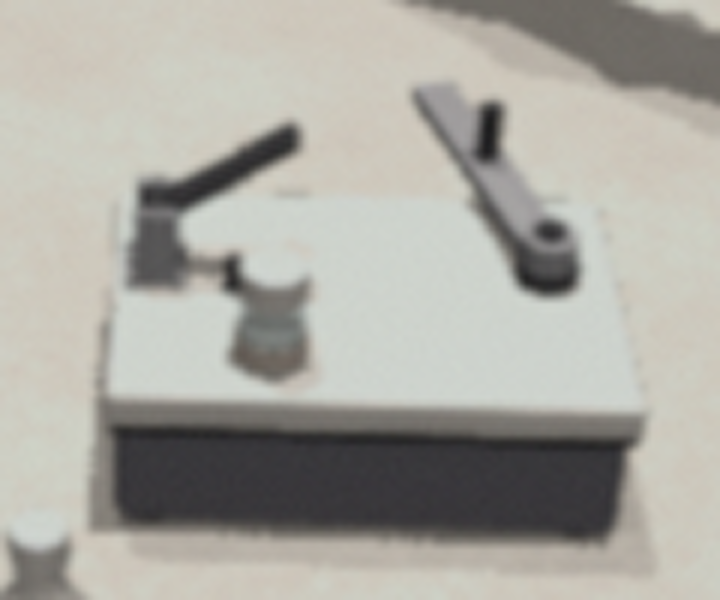

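```bash
cat > fit.py <<'E'
from station import *
from h import *
from scipy.optimize import least_squares
t=read_camera("top");s=read_camera("scene")
T=lambda c,r:(150+(c+.5)/5-.5,140+(r+.5)/5-.5); S=lambda c,r:(260+(c+.5)/6-.5,170+(r+.5)/6-.5)
def pts(p):
    x,y,th,a,b=p
    L={'tl':(.08,.115,.08),'tr':(.08,-.115,.08),'br':(-.08,-.115,.08),'bl':(-.08,.115,.08),'hub':(-.015,.0825,.108),
    'post':(-.015-.075*np.sin(a),.0825-.075*np.cos(a),.128),'pmid':(-.015-.075*np.sin(a),.0825-.075*np.cos(a),.118),
    'end':(-.015-.149*np.sin(a),.0825-.149*np.cos(a),.098),
    'tip':(-.015,-.0945+.075*np.cos(b)-.0045*np.sin(b),.112+.075*np.sin(b)+.0045*np.cos(b))}
    c,sn=np.cos(th),np.sin(th)
    return {k:np.array([x+c*v[0]-sn*v[1],y+sn*v[0]+c*v[1],v[2]]) for k,v in L.items()}
ob=[(t,'tl',T(57,208)),(t,'tr',T(392,118)),(t,'br',T(460,350)),(t,'bl',T(118,447)),(t,'hub',T(128,328)),(t,'pmid',T(183,427)),(t,'end',T(245,533)),(t,'tip',T(297,260)),
(s,'tl',S(645,412)),(s,'tr',S(108,400)),(s,'bl',S(600,203)),(s,'br',S(125,195)),(s,'hub',S(550,232)),(s,'post',S(491,104)),(s,'end',S(437,90)),(s,'tip',S(295,126))]
f=lambda p:np.concatenate([proj(c,pts(p)[k])[0]-np.array(u) for c,k,u in ob])
if __name__=="__main__":
    r=least_squares(f,[.53,.19,.2,1,.6],loss='soft_l1')
    print(r.x.round(4));
    for (c,k,u),e in zip(ob,f(r.x).reshape(-1,2)): print(k,e.round(1))
    for k,v in pts(r.x).items(): print(k,v.round(4))
E
python3 fit.py
```

```text
[0.5462 0.1736 0.242  1.2897 0.604 ]
tl [-2.1 -0. ]
tr [ 0.5 -1. ]
br [ 0.1 -0.2]
bl [-2.6  0.3]
hub [-1.   0.1]
pmid [-0.4  0.5]
end [0.4 0.5]
tip [0.4 0.4]
tl [0.5 0.6]
tr [-1.2 -0.4]
bl [-0.1  0.3]
br [-1.3 -0.5]
hub [ 0.2 -0.1]
post [0.4 0.7]
end [-0.5 -0.9]
tip [-0.6  0.6]
tl [0.5964 0.3045 0.08  ]
tr [0.6515 0.0812 0.08  ]
br [0.4961 0.0428 0.08  ]
bl [0.441  0.2661 0.08  ]
hub [0.5119 0.2501 0.108 ]
post [0.4469 0.2127 0.128 ]
pmid [0.4469 0.2127 0.118 ]
end [0.3828 0.1757 0.098 ]
tip [0.5401 0.1358 0.1583]
```

```bash
cat >> h.py <<'E'
def go(o,target):
    Rm=rot(o["tool_rot"]); return (Rm.T@(np.array(target)-o["eef_pos"])/.025).round(3)
E
python3 - <<'E'
from station import *
from h import *
o=get_obs();print(rot(o["tool_rot"]).round(3)); print(go(o,[.4169,.2238,.28]), tcp_to_tips)
c=read_camera("wrist");print(c["hand_eye"],c["mtx"])
E
```

```text
[[ 0.348  0.937  0.   ]
 [ 0.937 -0.348  0.   ]
 [ 0.    -0.    -1.   ]]
[-12.801  12.514   0.956] 0.0726
[[ 9.99999121e-01 -1.52382754e-04 -1.31711578e-03 -8.95740720e-04]
 [-5.71585244e-04 -9.45873581e-01 -3.24534810e-01 -8.33021571e-02]
 [-1.19637151e-03  3.24535277e-01 -9.45872836e-01 -7.08605362e-02]
 [ 0.00000000e+00  0.00000000e+00  0.00000000e+00  1.00000000e+00]] [[322.12926121   0.         255.14556298]
 [  0.         322.12926121 192.51714388]
 [  0.           0.           1.        ]]
```

{"name": "apply_moves", "arguments": {"moves": [[[-2,2,0],[0,0,0],-1],[[-4,4,0],[0,0,0],-1],[[-6,6,0],[0,0,0],-1],[[-8,8,0],[0,0,0],-1],[[-10,10,0],[0,0,0],-1],[[-12,12,0.5],[0,0,0],-1],[[-12.8,12.5,1],[0,0,0],-1],[[-12.8,12.5,1],[0,0,0],-1],[[-12.8,12.5,1],[0,0,0],-1],[[-12.8,12.5,1],[0,0,0],-1],[[-12.8,12.5,1],[0,0,0],-1]]}}

```text
t: 2.88
eef_pos: [0.4162, 0.2256, 0.2792]
tool_rot: [-0.0, 0.82, 0.572, 0.0]
contact_force: [0.1, 0.4, -0.1]
gripper_width: 0.002
```

```bash
cat > w.py <<'E'
from station import *
from h import *
import sys
from fit import pts
o=get_obs();c=read_camera("wrist")
H=c["hand_eye"];Rt=rot(o["tool_rot"])
wc={"mtx":c["mtx"],"eye":Rt@H[:3,3]+o["eef_pos"],"rotation":Rt@H[:3,:3]}
print(o["t"],o["eef_pos"].round(4),o["contact_force"].round(2),o["gripper_width"])
cv2.imwrite(f"pics/{sys.argv[1]}.png",c["color"][:,:,::-1])
im=c["color"][:,:,::-1].copy()
p=[float(v) for v in sys.argv[2].split(",")]
for k,v in pts(p).items():
    u=proj(wc,v)[0];print(k,u.round(1));
    if abs(u).max()<2000: cv2.circle(im,tuple(int(round(a)) for a in u),3,(0,0,255),1)
cv2.imwrite(f"pics/{sys.argv[1]}m.png",im)
np.savez(f"{sys.argv[1]}.npz",**wc)
for q in["strap_post","lever_tip","strap_pivot"]: print(q,[(d["pixel"],round(d["conf"],2)) for d in look_for("wrist",q)][:2])
E
python3 w.py w1 .5462,.1736,.242,1.2897,.604
```

```text
2.975 [0.4163 0.2251 0.279 ] [ 0.84 -0.08  0.44] -0.0038313865733748662
tl [389.7 315. ]
tr [208.8 407.5]
br [114.2 312.5]
bl [308.7 192.1]
hub [320.3 280.3]
post [254.4 241.9]
pmid [254.4 236.1]
end [184.1 172.1]
tip [204.2 388.5]
strap_post [([206.3, 488.3], 0.65), ([226.0, 252.1], 0.6)]
lever_tip []
strap_pivot [([250.6, 272.8], 0.9)]
```

View pics/w1m.png

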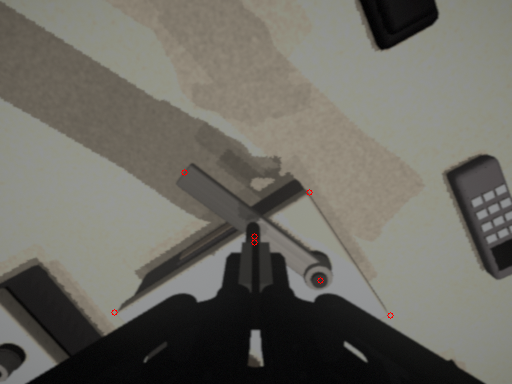

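The fit lines up in the wrist view: hub at (col 320, row 280), strap end at about (187, 171), post at about (253, 232). Only the +y lid corners sit off, so I'll refit without them and with the wrist points added.

```bash
cat > fit2.py <<'E'
import fit
from fit import *
w=dict(np.load("w1.npz"))
fit.ob=[o for o in fit.ob if o[1] not in("tl","bl","tr","br") ]+[(w,'hub',(318.5,279)),(w,'end',(187,171))]
fit.ob+= [(t,'tr',T(392,118)),(t,'br',T(460,350)),(w,'br',(115,312))]
r=least_squares(f,[.53,.19,.2,1,.6],loss='soft_l1')
print(r.x.round(4),r.cost)
for (c,k,u),e in zip(fit.ob,f(r.x).reshape(-1,2)): print(k,e.round(1))
p=r.x;P=pts(p)
for k,v in P.items(): print(k,v.round(4))
o=get_obs();Rt=rot(o["tool_rot"]);n=Rt[:,1]
for a in np.linspace(p[3],0,7):
    q=p.copy();q[3]=a;g=pts(q)['post']-n*.017; g[2]=.110+tcp_to_tips
    print(round(a,3),g.round(4),go(o,g))
E
python3 fit2.py
```

```text
[0.5461 0.174  0.2404 1.297  0.609 ] 5.747412273372003
hub [-1.2  0.1]
pmid [-0.7  0.6]
end [-0.1  0.7]
tip [0.3 0.4]
hub [ 0.3 -0.1]
post [0.8 0.7]
end [ 0.1 -0.9]
tip [-0.5  0.5]
hub [2.3 1.2]
end [-1.4 -0.2]
tr [ 0.4 -1. ]
br [-0.1 -0.1]
br [-0.5  0.1]
tl [0.5965 0.3047 0.08  ]
tr [0.6512 0.0814 0.08  ]
br [0.4958 0.0433 0.08  ]
bl [0.4411 0.2666 0.08  ]
hub [0.5119 0.2506 0.108 ]
post [0.4466 0.2137 0.128 ]
pmid [0.4466 0.2137 0.118 ]
end [0.3822 0.1773 0.098 ]
tip [0.54   0.1359 0.1586]
1.297 [0.4307 0.2196 0.1826] [0.031 0.592 3.852]
1.081 [0.4401 0.2064 0.1826] [-0.33   1.129  3.852]
0.865 [0.4522 0.1956 0.1826] [-0.568  1.73   3.852]
0.648 [0.4662 0.1876 0.1826] [-0.672  2.369  3.852]
0.432 [0.4817 0.1829 0.1826] [-0.636  3.016  3.852]
0.216 [0.4978 0.1815 0.1826] [-0.462  3.639  3.852]
0.0 [0.5139 0.1836 0.1826] [-0.158  4.211  3.852]
```

{"name": "apply_moves", "arguments": {"moves": [[[0,0,1],[0,0,0],-1],[[0,0,2],[0,0,0],-1],[[0,0,3],[0,0,0],-1],[[0,0,3.85],[0,0,0],-1],[[0,0,3.85],[0,0,0],-1],[[0,0.3,3.85],[0,0,0],-1],[[0,0.6,3.85],[0,0,0],-1],[[-0.15,0.85,3.85],[0,0,0],-1],[[-0.33,1.13,3.85],[0,0,0],-1],[[-0.45,1.4,3.85],[0,0,0],-1],[[-0.45,1.4,3.85],[0,0,0],-1],[[-0.45,1.4,3.85],[0,0,0],-1]]}}

```text
t: 4.78
eef_pos: [0.4457, 0.2012, 0.1827]
tool_rot: [0.0, 0.821, 0.571, 0.0]
contact_force: [0.3, 1.1, 0.3]
gripper_width: -0.002
```

```bash
python3 w.py w2 .5461,.174,.2404,0.98,.609
```

```text
4.875 [0.4455 0.2014 0.1827] [-0.18  0.76 -0.46] -0.0004737381232063272
tl [469.2 367.1]
tr [206.3 487. ]
br [ 68.  363.7]
bl [361.5 187.3]
hub [380.5 325.8]
post [255.8 307.8]
pmid [255.8 294.5]
end [126.1 226.8]
tip [196.5 515.5]
strap_post [([259.1, 206.1], 0.75)]
lever_tip []
strap_pivot [([260.2, 314.1], 0.89), ([260.6, 206.7], 0.57)]
```

View pics/w2m.png

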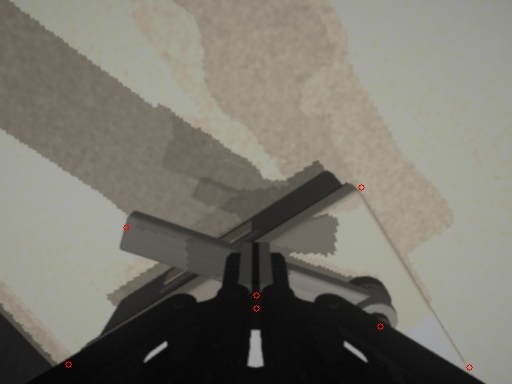

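{"name": "apply_moves", "arguments": {"moves": [[[-0.12,0.33,0],[0,0,0],-1],[[-0.18,0.65,0],[0,0,0],-1],[[-0.22,0.97,0],[0,0,0],-1],[[-0.22,1.3,0],[0,0,0],-1],[[-0.19,1.62,0],[0,0,0],-1],[[-0.11,1.93,0],[0,0,0],-1],[[-0.01,2.24,0],[0,0,0],-1],[[0.08,2.42,0],[0,0,0],-1],[[0.13,2.52,0],[0,0,0],-1],[[0.13,2.52,0],[0,0,0],-1],[[0.13,2.52,0],[0,0,0],-1]]}}

```text
t: 6.45
eef_pos: [0.5058, 0.1825, 0.1828]
tool_rot: [0.0, 0.821, 0.571, 0.0]
contact_force: [-0.6, 0.6, -0.8]
gripper_width: -0.001
```

```bash
python3 w.py w3 .5461,.174,.2404,0.1,.609; python3 - <<'E'
from station import *
from h import *
for n,(r,c) in {"top":(140,150),"scene":(160,260)}.items():
    k=read_camera(n);cv2.imwrite(f"pics/{n}3.png",cv2.resize(k["color"][r:r+120,c:c+120,::-1],(600,600),interpolation=cv2.INTER_CUBIC))
E
```

```text
6.55 [0.5057 0.1824 0.1828] [ 0.56 -0.08 -0.14] 0.003223082151077225
tl [485.6 290.7]
tr [198.4 433.5]
br [ 44.4 286.5]
bl [368.7  68. ]
hub [390.3 222. ]
post [256.8 309. ]
pmid [256.7 295.7]
end [146.8 324.5]
tip [180.  420.2]
strap_post [([236.5, 326.6], 0.66)]
lever_tip []
strap_pivot [([229.8, 309.8], 0.82)]
```

View pics/w3m.png

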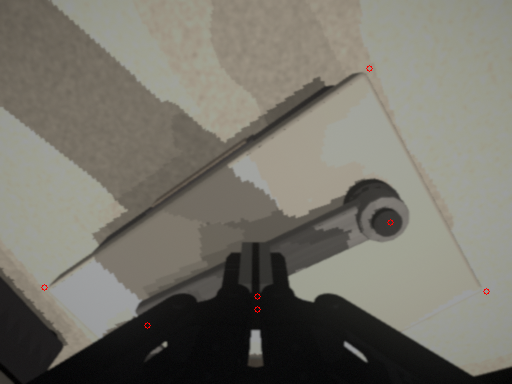

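View pics/scene3.png

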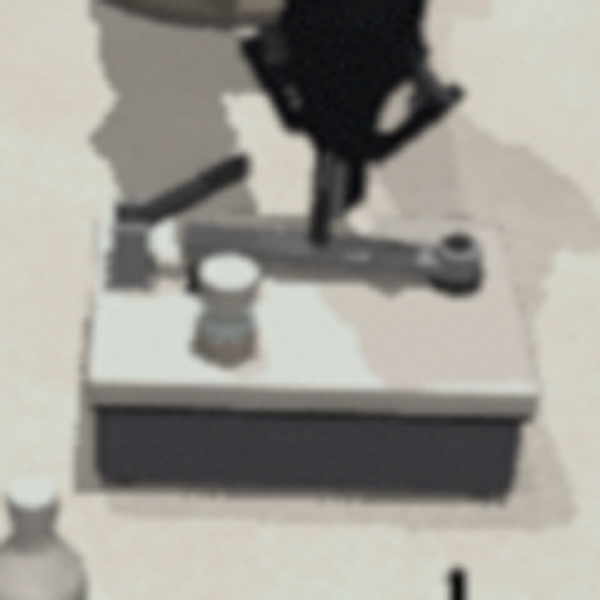

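{"name": "apply_moves", "arguments": {"moves": [[[0.05,0.08,0],[0,0,0],-1],[[0.09,0.16,0],[0,0,0],-1],[[0.09,0.16,0],[0,0,0],-1],[[0.09,0.16,0],[0,0,0],-1]]}}

```text
t: 7.35
eef_pos: [0.5104, 0.183, 0.1826]
tool_rot: [0.0, 0.821, 0.571, 0.0]
contact_force: [-0.3, 0.0, -0.2]
gripper_width: -0.001
```

{"name": "apply_moves", "arguments": {"moves": [[[0.03,0.06,0],[0,0,0],-1],[[0.03,0.06,0],[0,0,0],-1],[[0.03,0.06,0],[0,0,0],-1]]}}

```text
t: 7.72
eef_pos: [0.5119, 0.1832, 0.1827]
tool_rot: [0.0, 0.821, 0.571, 0.0]
contact_force: [0.4, 0.4, 0.7]
gripper_width: -0.002
```

{"name": "apply_moves", "arguments": {"moves": [[[0.02,0.04,0],[0,0,0],-1],[[0.02,0.04,0],[0,0,0],-1],[[0.02,0.04,0],[0,0,0],-1]]}}

```text
t: 8.1
eef_pos: [0.513, 0.1834, 0.1827]
tool_rot: [-0.0, 0.821, 0.571, 0.0]
contact_force: [-0.1, 0.9, -0.5]
gripper_width: -0.006
```

{"name": "apply_moves", "arguments": {"moves": [[[0.02,0.04,0],[0,0,0],-1],[[0.02,0.04,0],[0,0,0],-1],[[0.02,0.04,0],[0,0,0],-1]]}}

```text
t: 8.48
eef_pos: [0.5142, 0.1835, 0.1827]
tool_rot: [-0.0, 0.821, 0.571, 0.0]
contact_force: [-1.1, 1.2, 0.7]
gripper_width: 0.004
```

```bash
python3 w.py w4 .5461,.174,.2404,0.0,.609; python3 - <<'E'
from station import *
from h import *
for n,(r,c) in {"top":(140,150),"scene":(160,260)}.items():
    k=read_camera(n);cv2.imwrite(f"pics/{n}4.png",cv2.resize(k["color"][r:r+120,c:c+120,::-1],(600,600),interpolation=cv2.INTER_CUBIC))
E
```

```text
8.575 [0.5141 0.1835 0.1827] [-1.22  0.77  0.03] -0.0019704352153388197
tl [482.2 280.7]
tr [192.5 426.7]
br [ 35.4 276.4]
bl [362.3  51.8]
hub [384.2 207.9]
post [256.5 307.1]
pmid [256.4 293.9]
end [153.9 331.7]
tip [168.5 407. ]
strap_post [([227.8, 331.4], 0.79)]
lever_tip []
strap_pivot [([225.7, 302.5], 0.86)]
```

View pics/w4m.png

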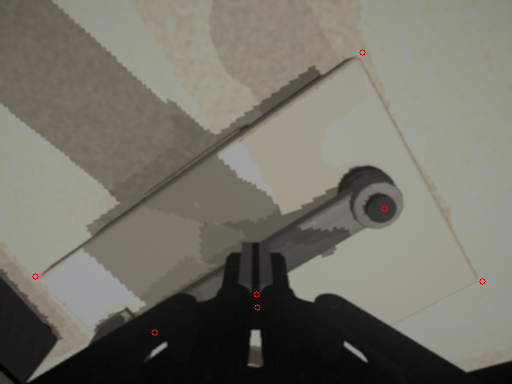

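View pics/scene4.png

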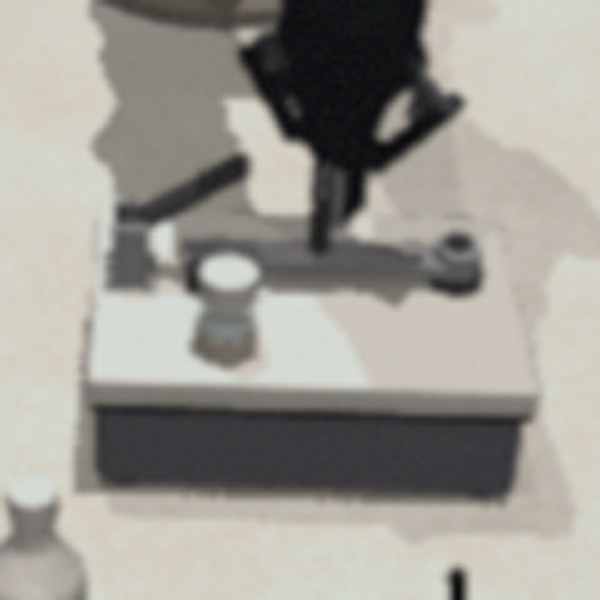

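View pics/top4.png

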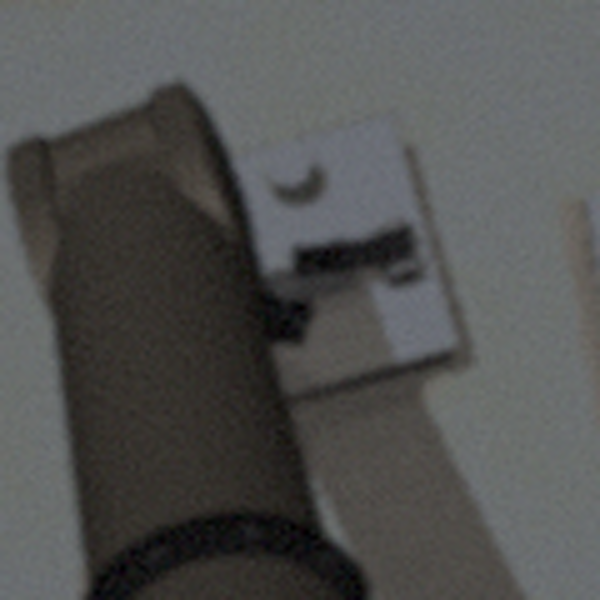

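{"name": "apply_moves", "arguments": {"moves": [[[0.02,0.04,0],[0,0,0],-1],[[0.02,0.04,0],[0,0,0],-1],[[0.02,0.04,0],[0,0,0],-1]]}}

```text
t: 9.25
eef_pos: [0.5146, 0.1835, 0.1826]
tool_rot: [-0.0, 0.821, 0.571, -0.001]
contact_force: [-4.9, 1.1, 3.1]
gripper_width: -0.002
```

{"name": "apply_moves", "arguments": {"moves": [[[0.02,0.04,0],[0,0,0],-1],[[0.02,0.04,0],[0,0,0],-1],[[0.02,0.04,0],[0,0,0],-1]]}}

```text
t: 9.62
eef_pos: [0.5149, 0.1836, 0.1823]
tool_rot: [-0.001, 0.821, 0.571, -0.001]
contact_force: [-7.3, 0.8, 5.4]
gripper_width: -0.0
```

{"name": "apply_moves", "arguments": {"moves": [[[0,-0.5,0],[0,0,0],-1],[[0,-1,0],[0,0,0],-1],[[0,-1,-1],[0,0,0],-1],[[0,-1,-2],[0,0,0],-1],[[0,-2,-4],[0,0,0],-1],[[0,-4,-4],[0,0,0],-1],[[0,-4,-4],[0,0,0],-1],[[0,-4,-4],[0,0,0],-1],[[0,-4,-4],[0,0,0],-1]]}}

```text
t: 10.75
eef_pos: [0.4233, 0.2181, 0.2825]
tool_rot: [0.0, 0.821, 0.57, 0.0]
contact_force: [0.6, 0.6, 0.0]
gripper_width: 0.003
```

```bash
python3 w.py w5 .5461,.174,.2404,0.0,.609; python3 - <<'E'
from station import *
from h import *
for n,(r,c) in {"top":(140,150),"scene":(160,260)}.items():
    k=read_camera(n);cv2.imwrite(f"pics/{n}5.png",cv2.resize(k["color"][r:r+120,c:c+120,::-1],(600,600),interpolation=cv2.INTER_CUBIC))
E
```

```text
10.85 [0.4232 0.2181 0.2824] [-0.13  0.38  0.32] 0.0029274611424866034
tl [394.7 305.2]
tr [213.5 398.9]
br [119.5 302.9]
bl [314.2 181. ]
hub [325.9 269. ]
post [255.2 324.4]
pmid [255.2 316.4]
end [193.3 337. ]
tip [210.4 376.6]
strap_post [([269.7, 311.3], 0.85), ([196.5, 488.5], 0.28)]
lever_tip [([255.6, 287.5], 0.57)]
strap_pivot [([257.9, 285.6], 0.65), ([269.9, 312.0], 0.62)]
```

View pics/w5m.png

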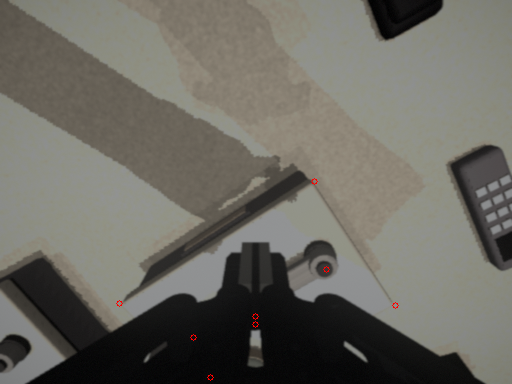

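View pics/scene5.png

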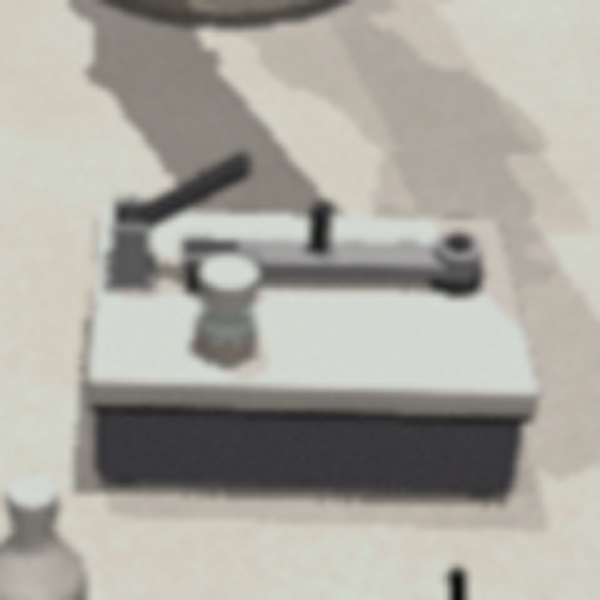

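View pics/top5.png

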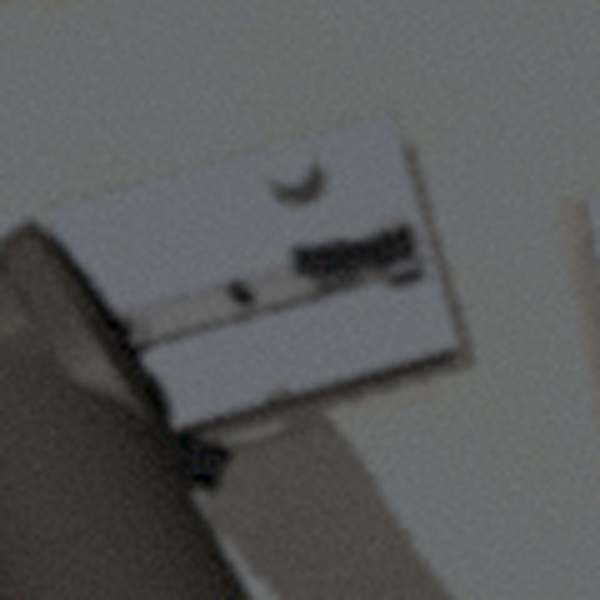

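```bash
python3 - <<'E'
from fit import *
p=np.array([.5461,.174,.2404,0,.609])
for a in(0,.03,.06): 
    p[3]=a;P=pts(p);print(a,[((proj(s,P[k])[0]-[260,160]+.5)*5-.5).round(1) for k in('post','hub')],[((proj(t,P[k])[0]-[150,140]+.5)*5-.5).round(1) for k in('pmid','end')])
p[3]=0
o=get_obs();c,sn=np.cos(p[2]),np.sin(p[2])
v=np.array([-.015,-.0445]);xy=p[:2]+[c*v[0]-sn*v[1],sn*v[0]+c*v[1]]
for z in(.19,.16,.1165): print(z,xy.round(4),go(o,[*xy,z+tcp_to_tips]))
E
```

```text
0 [array([321.6, 207.8]), array([459.8, 242.7])] [array([237.8, 293.3]), array([356.7, 267.4])]
0.03 [array([321.5, 205.5]), array([459.8, 242.7])] [array([238.6, 296.7]), array([358.4, 274.2])]
0.06 [array([321.4, 203.3]), array([459.8, 242.7])] [array([239.4, 300.2]), array([359.9, 281. ])]
0.19 [0.5421 0.1272] [-1.756  5.752  0.801]
0.16 [0.5421 0.1272] [-1.756  5.752  2.001]
0.1165 [0.5421 0.1272] [-1.756  5.752  3.741]
```

The strap lies at a ≈ 0: the post is where the closed pose predicts in both views. The stop was felt at 7 N and the carrier has not moved. Next is the lever.

{"name": "apply_moves", "arguments": {"moves": [[[-0.6,2,0],[0,0,0],-1],[[-1.2,4,0],[0,0,0],-1],[[-1.75,5.75,0],[0,0,0],-1],[[-1.75,5.75,0.8],[0,0,0],-1],[[-1.75,5.75,1.5],[0,0,0],-1],[[-1.75,5.75,2],[0,0,0],-1],[[-1.75,5.75,2.3],[0,0,0],-1],[[-1.75,5.75,2.6],[0,0,0],-1],[[-1.75,5.75,2.6],[0,0,0],-1]]}}

```text
t: 12.38
eef_pos: [0.5419, 0.1273, 0.2174]
tool_rot: [0.0, 0.821, 0.571, -0.0]
contact_force: [1.5, 0.5, -0.2]
gripper_width: 0.001
```

```bash
python3 - <<'E'
from station import *
from h import *
k=read_camera("scene");cv2.imwrite(f"pics/s6.png",cv2.resize(k["color"][160:280,260:380,::-1],(600,600),interpolation=cv2.INTER_CUBIC))
o=get_obs();print(o["eef_pos"],o["contact_force"])
E
```

```text
[0.54201528 0.12725859 0.21758543] [-0.26502885  0.79991794 -0.14209297]
```

View pics/s6.png

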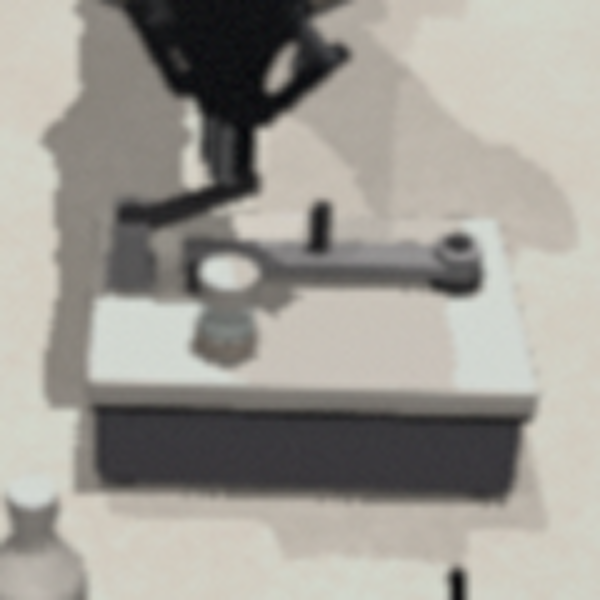

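The fingertips are on the lever and it is following them down, so I'll carry on.

{"name": "apply_moves", "arguments": {"moves": [[[0,0,0.25],[0,0,0],-1],[[0,0,0.5],[0,0,0],-1],[[0,0,0.75],[0,0,0],-1],[[0,0,0.95],[0,0,0],-1],[[0,0,1.05],[0,0,0],-1],[[0,0,1.05],[0,0,0],-1]]}}

```text
t: 13.18
eef_pos: [0.5418, 0.1271, 0.191]
tool_rot: [0.0, 0.821, 0.571, -0.0]
contact_force: [0.0, 0.3, 0.5]
gripper_width: 0.0
```

{"name": "apply_moves", "arguments": {"moves": [[[0,0,0.05],[0,0,0],-1],[[0,0,0.1],[0,0,0],-1],[[0,0,0.1],[0,0,0],-1],[[0,0,0.1],[0,0,0],-1]]}}

```text
t: 13.68
eef_pos: [0.542, 0.1272, 0.1891]
tool_rot: [-0.0, 0.821, 0.571, -0.0]
contact_force: [-3.1, 0.3, 5.1]
gripper_width: 0.003
```

{"name": "apply_moves", "arguments": {"moves": [[[0,0,0.05],[0,0,0],-1],[[0,0,0.08],[0,0,0],-1],[[0,0,0.08],[0,0,0],-1],[[0,0,0.08],[0,0,0],-1]]}}

```text
t: 14.18
eef_pos: [0.5421, 0.1272, 0.1886]
tool_rot: [-0.0, 0.821, 0.571, 0.0]
contact_force: [-7.6, -2.2, 20.0]
gripper_width: 0.001
```

Hard stop felt at 20 N with the tips at z = 0.116. Lifting off and checking.

{"name": "apply_moves", "arguments": {"moves": [[[0,0,-0.5],[0,0,0],-1],[[0,0,-2],[0,0,0],-1],[[0,0,-4],[0,0,0],-1],[[0,-2,-5],[0,0,0],-1],[[2,-4,-5],[0,0,0],-1],[[4,-5,-5],[0,0,0],-1],[[6,-6,-5],[0,0,0],-1],[[8,-7,-5],[0,0,0],-1],[[10,-8,-5],[0,0,0],-1],[[10,-8,-5],[0,0,0],-1],[[10,-8,-5],[0,0,0],-1],[[10,-8,-5],[0,0,0],-1]]}}

```text
t: 15.68
eef_pos: [0.4425, 0.4298, 0.312]
tool_rot: [0.0, 0.822, 0.57, -0.0]
contact_force: [0.5, -0.8, 0.2]
gripper_width: -0.0
```

```bash
python3 - <<'E'
from fit import *
k=s;cv2.imwrite(f"pics/s7.png",cv2.resize(k["color"][160:280,160:380,::-1],(800,436),interpolation=cv2.INTER_CUBIC))
k=t;cv2.imwrite(f"pics/t7.png",cv2.resize(k["color"][140:260,150:350,::-1],(800,480),interpolation=cv2.INTER_CUBIC))
p=np.array([.5461,.174,.2404,0,0]);f=800/220
for b in(0,.05,.1):
    p[4]=b;print(b,((proj(s,pts(p)['tip'])[0]-[160,160])*f).round(1))
P=pts(p)
for q in 'post','hub','tr','br','end': print(q,((proj(s,P[q])[0]-[160,160])*f).round(1),((proj(t,P[q])[0]-[150,140])*4).round(1))
o=get_obs();print(o["t"],o["eef_pos"],o["contact_force"])
E
```

```text
0 [558.4 161.6]
0.05 [558.3 157.4]
0.1 [557.8 153.2]
post [596.1 149.7] [186.9 230.7]
hub [696.6 175. ] [ 96.1 261.2]
tr [423.6 275.7] [313.6  89. ]
br [433.8 151. ] [366.2 278.2]
end [494.4 180.3] [283.7 212.3]
15.775 [0.44240135 0.43004503 0.31213843] [0.14180897 0.16340787 0.50771758]
```

View pics/s7.png

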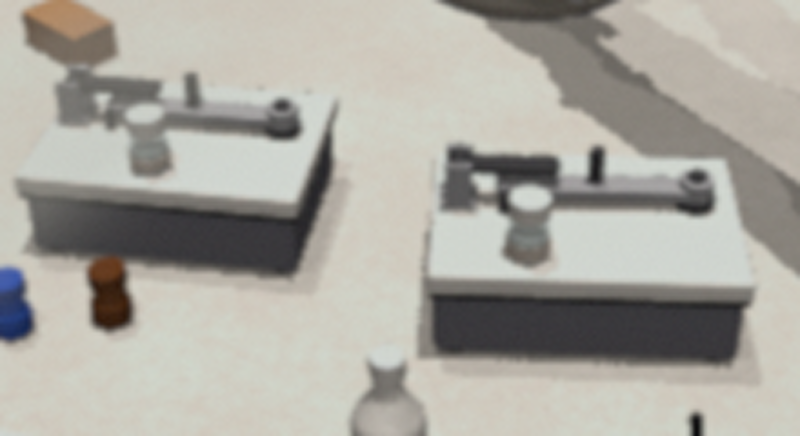

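View pics/t7.png

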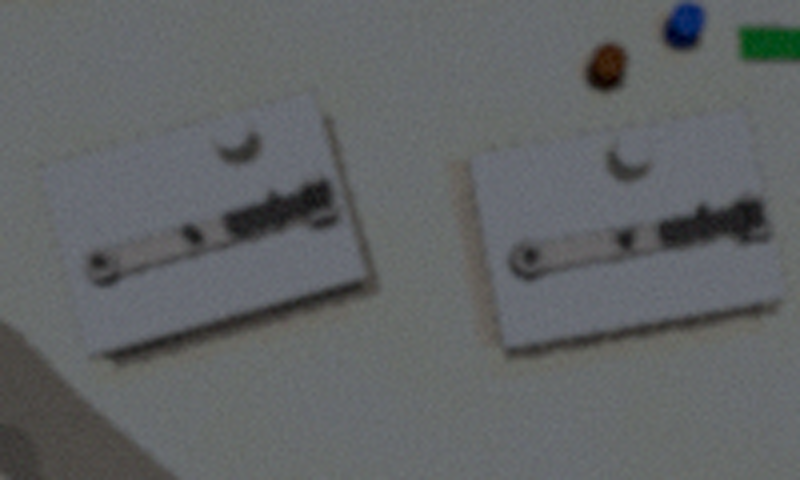

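The lever now lies level along the strap (scene crop tip at about (558, 158)), matching the clamped carrier. Both jars are standing and neither carrier has moved.

```bash
python3 -c "
from station import *
print(hand_in())"
```

```text
the job is handed in; nothing more can be done
None
```

The unclamped carrier (the left one in the top view) is now clamped. I pushed its strap shut by the post first, then pressed its cam lever down. The job was handed in at about 15.8 s of the 64 s allowed.

- **Strap:** it reached its stop with about 7 N sideways on the wrist. Afterwards the post sat within a pixel of its predicted closed position in both the scene and top views.
- **Lever:** it reached its hard stop with the wrist reading 20 N. The fingertips were at z ≈ 0.116 m, against 116.5 mm given for the lever's upper face when down. It then looked level, like the lever on the clamped carrier.
- **Everything else:** in the last pictures both jars were standing, and the unclamped carrier was where I first measured it. The clamped carrier showed no visible change. The arm was clear, with no contact force above noise.

**Disagreements:**
- The lid's two +y corners showed up about 10 mm inside where the stated 230 mm length puts them, so I left them out of the fit.
- The hub's position differed by about 2 pixels between cameras.
- At the strap's stop the wrist also read about 5 N upward, which I did not explain.
- The lever tip's top edge appeared a few enlarged pixels (about 1 camera pixel) higher than predicted for fully down. I relied on the force and height readings there.

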